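Put the scraper away and bring the brown jar to the front of the spice carousel

ROBOT

A 7-joint arm with a two-finger parallel gripper is mounted at the origin on a cart in front of the work surface, level with it; the furniture and walls round the work are solid. World frame = base frame: x ahead of the robot, y to its left, z up, the work surface at z = 0. Lengths are in m, angles in rad, forces in N, time in s.
With the tool pointing down it reaches from about 0.4 to 0.9 m from the base axis. Payload 5.6 kg.
Tool frame: the origin (TCP) lies midway between the tips of the shut fingers; the grasp point (between the pads) lies 19 mm behind it (ctrl.grasp_offset is the distance from the TCP to the grasp point, in m); z points along the fingers, y is the line along which they close (so a half turn about z gives the same grasp; the last joint's range is limited). The gripper opens to 92 mm and grips with 3 to 60 N. Pads are 20 mm wide; open, the fingers measure 128 mm over their backs; the gripper's body (75 mm by 189 mm) begins 69 mm behind the grasp point.
Start: joints at [-0.043, 0.468, -0.012, 1.603, 0.006, 1.071, -0.056], TCP at [0.65, -0, 0.215] pointing down, gripper open.
Joint ranges: [-2.53, 2.53], [-0.31, 2.02], [-1.57, 1.55], [0.28, 2.44], [-1.29, 4.43], [0.15, 1.84], [-2.92, 2.92]. Speed limits (rad/s): [2.57, 2.57, 3.14, 3.14, 3.14, 3.14, 3.14].

INTERFACE

Orientations are given as a unit quaternion [x, y, z, w].
In Python, from workcell import ctrl gives the robot as it stands.
- The arm moves only by the tool jog_arm, never from a script. Its argument "moves" is a list of rows, each a list of 5 numbers: the finger opening in m, from 0 to 0.0919, then the shift along the tool's x, y, z in m, then the turn about the tool's z in degrees. A call has 1 to 8 rows; each row is the pose to reach, as a shift and turn from the pose commanded when the call began, along the tool's axes at that moment; what a row does not reach only later rows make up. A row lasts 1/8 s, in which the tool goes at most 62.5 mm and 10.7 degrees, less where a joint would pass 70% of its speed; a pose out of reach is approached as far as the arm can. A call with a gripper value outside its range is refused whole. The fingers move at their own pace and stop on an object; "force" is the grip in N (left out, the last holds). Time passes only in rows, so rows that repeat a pose let the fingers close. It gives the time, the measured TCP pose, the force, the opening and the grip force at its end, in the units of the state.
- ctrl.get_state(): the state, without advancing time (a new reading comes with each control period).
- ctrl.get_image(name): name is "scene" or "side" or "wrist"; returns the picture (384x512x3 uint8, red, green, blue); there is no depth.
- ctrl.get_calibration(name): a dict with "vfov" (degrees; the focal length in pixels is half the picture's height over the tangent of half this angle, whatever the lens; pixels are square), "cx", "cy" (the principal point, pixels), "extrinsics" (4x4, takes a point from camera to world coordinates). Camera axes: x right, y down, z forward; pixel columns grow to the right and rows downward; lengths in m; the calibration is good to about 2 mm. A picture is of the moment at which its call begins: read the wrist's pose just before it. get_calibration takes no time and is no camera call; for the wrist camera it gives the pose at the moment of the call.
- ctrl.finish_job(): hands the job in; it is judged then, once.
The state is a dict: "t": time; "q": joint angles; "joint_velocities": joint speeds; "joint_torque": joint torques, N m; "tcp_pos": TCP position; "tool_rot": TCP orientation; "force": force on the tool from outside, world axes, zero at the start; "torque": the same for the moment, N m; "opening": finger opening in m; "grasp_force": force on a finger pad.
Only numpy, scipy, OpenCV 4.12 (cv2) and the standard library are available. Lean on these libraries where they do the work, as an engineer would, in place of code of your own. Each camera call takes 0.05 s, during which the arm holds its last target. There are 200 camera calls.

TASK

Take the washed dough scraper out of the draining stand and slide it, blade down, fully home into the slotted block on the spice carousel, and let go of it. Then turn the carousel until the brown-labelled spice jar, the only one without green on its lid, stands squarely at the front, right behind the brass dot on the foot's tongue, with all the jars still standing in their cups. Finish with the gripper closed on the wooden handle in the middle, still holding the carousel there while I take the jar; leave the tin, the timer and the lemon where they are.

Things in the scene. Friction and masses are not known exactly. Their poses are not given: they have to be found in the camera images.
- scraper: dough scraper, loose, 0.12 kg: steel blade 76 mm wide (its x), 2.5 mm thick (its y), 76 mm tall, black grip 80 x 16 x 26 mm along its top, 96 mm tall in all. Origin at the middle of the lower edge, z up to the grip, whose middle is at z = 83 mm. Starts upright in the stand's middle slot, leaning up to about 6 degrees, its edge about 13 mm above the worktop. Both ways round are alike.
- drain_stand: fixed white ceramic draining stand, 118 x 110 mm on its rubber mat, 41 mm tall, with three slots 81 mm long (along its x), 5.5 mm wide, 28 mm deep; the middle one holds the scraper. Origin at the centre of its underside.
- carousel_base: foot of the spice carousel, fixed to the worktop: a wooden disc of 88 mm radius under the turntable, with a tongue 60 mm wide that reaches 133 mm from the axis and carries a brass dot. Origin on the turning axis at the worktop; its -x points along the tongue to the front.
- carousel: turntable, pale wood, radius 110 mm, 12 mm thick; turns freely about its vertical z either way (bearing friction 0.03 Nm, no stop within a turn). Origin on the axis at the disc's underside, 18 mm above the worktop. Five places 72 degrees apart at radius 76 mm: a slotted block on its -x side and four steel cups, 11 mm high, 48 mm inside, for the jars.
- slot (a point): middle of the mouth of the slot in the carousel's wooden block, 76 mm above the worktop, 63 mm from the axis; axes as the turntable's: x along the slot, which runs radially. Slot 81 mm long, 5.5 mm wide, 40 mm deep; block 92 x 26 mm, 46 mm above the disc.
- carousel_handle: upright dark wooden grip in the middle of the turntable, fixed to it and turning with it: 14 mm thick (its x, the turntable's x), 56 mm long (its y), 30 mm tall. Origin at the centre of its underside, on the axis, 150 mm above the worktop; it stands above all the jars on a thin steel post.
- brown_jar: the wanted spice jar, loose, standing in one of the carousel's cups: brown label and a yellow lid with a pale brown patch on top, no green anywhere; 42 mm in diameter, 106 mm tall. Origin at the centre of its underside.
- jar_a: another spice jar, loose, in a cup of the carousel: green and white label and a green mark on its yellow lid; 42 mm in diameter, 106 mm tall. Origin at the centre of its underside.
- jar_b: another green-marked spice jar, as jar_a
- jar_c: another green-marked spice jar, as jar_a
- tin: flat food tin, 86 mm in diameter, 40 mm tall, a bystander. Origin at the centre of its underside.
- timer: red and white kitchen timer, 63 mm wide, 67 mm tall, a bystander. Origin at the centre of its underside.
- lemon: lemon, 72 x 55 x 56 mm, a bystander. Origin at its underside as it lies.

How it is judged:
On the way:
1. the scraper stands fully home in the carousel's slot and is let go (x of scraper in the frame of carousel between -0.069 and -0.057 m and y of scraper in the frame of carousel between -0.004 and 0.004 m and z of scraper in the frame of carousel between 0.012 and 0.024 m and angle between scraper's own z axis and vertical below 0.12 rad and angle between the x axis of scraper and the x axis of carousel, either way round below 0.12 rad and contact force between the fingers and scraper below 0.2 N), for 0.2 s.
At the end, for the whole second after the job is handed in: brown jar within 12 mm of the tongue's centre line, on its side; fingers grip the handle (over 4 N); carousel still (under 0.06 rad/s); scraper upright in the slot, its edge within 6 mm of the floor, untouched; all jars upright in their cups (all of step 1 and y of brown_jar in the frame of carousel_base between -0.012 and 0.012 m and x of brown_jar in the frame of carousel_base below -0.06 m and contact force between the fingers and carousel_handle above 4 N and distance between the grasp point and carousel_handle below 0.05 m and angular speed of carousel below 0.06 rad/s and angle between each of brown_jar, jar_a, jar_b, jar_c's own z axis and vertical below 0.15 rad and height (world z) of each of brown_jar, jar_a, jar_b, jar_c below 0.04 m and horizontal distance between each of brown_jar, jar_a, jar_b, jar_c and carousel below 0.085 m); the arm keeps its last pose, push and grip.
It fails at once if the tin is moved by more than 3 cm (distance of tin from where it was at the start of the episode above 0.03 m).
It fails at once if the kitchen timer is moved by more than 3 cm (distance of timer from where it was at the start of the episode above 0.03 m).
It fails at once if the lemon is moved by more than 3 cm (distance of lemon from where it was at the start of the episode above 0.03 m).
It fails at once if a spice jar is tipped over (angle between any of brown_jar, jar_a, jar_b, jar_c's own z axis and vertical above 0.5 rad).
It also fails if it takes over 54 s, if anything falls off the work surface, if the arm or the gripper's body presses on something with over 40 N, if the wrist force passes 120 N, or if a joint passes its speed limit or range.

## Working session

There is one attempt and no reset: what is moved stays moved. The work goes in short steps, Python scripts to look and compute and a tool call to move; the robot and the scene stay as the last step left them, time stands still between calls to the robot, and variables do not carry over. Pictures are saved under pics/ and viewed, at most 13 in all, crops included, and the job is handed in when it is done.

Besides the shell and the picture viewer there is one more tool, called after "Request:" in YAML: its name, and indented under it one key for each argument. jog_arm: Moves the arm, as the interface text tells. Its arguments: {"type":"object","properties":{"moves":{"type":"array"},"force":{"type":"number"}},"required":["moves"]}

```bash
mkdir -p pics; cat > h.py <<'E'
import numpy as np, cv2
from workcell import ctrl
def grab(n,f=None):
    c=ctrl.get_calibration(n); im=ctrl.get_image(n)
    if f: cv2.imwrite(f'pics/{f}.png',im[:,:,::-1])
    return im,c
def ray(c,u,v):
    f=192/np.tan(np.radians(c['vfov'])/2); E=np.array(c['extrinsics'])
    d=E[:3,:3]@np.array([(u-c['cx'])/f,(v-c['cy'])/f,1.]); return E[:3,3],d
def onz(c,u,v,z):
    o,d=ray(c,u,v); return o+d*(z-o[2])/d[2]
def proj(c,p):
    f=192/np.tan(np.radians(c['vfov'])/2); E=np.array(c['extrinsics'])
    q=E[:3,:3].T@(np.array(p)-E[:3,3]); return c['cx']+f*q[0]/q[2],c['cy']+f*q[1]/q[2]
E
python3 - <<'E'
from h import *
ims=[]
for n in('scene','side','wrist'):
    im,c=grab(n,n+'0'); ims.append(im); print(n,c['vfov'],c['cx'],c['cy'],np.round(c['extrinsics'],3).tolist())
s=ctrl.get_state(); print(s['t'],s['tcp_pos'],s['tool_rot'],ctrl.grasp_offset)
E
```

```text
scene 42.198367959027955 255.27922494780043 190.40848386390803 [[-0.449, -0.668, 0.594, -0.072], [-0.893, 0.332, -0.303, 0.545], [0.005, -0.666, -0.746, 0.898], [0.0, 0.0, 0.0, 1.0]]
side 51.53672053022665 257.5210066059168 189.92989473529025 [[-0.811, -0.29, 0.508, 0.066], [-0.584, 0.38, -0.717, 0.906], [0.015, -0.878, -0.478, 0.562], [0.0, 0.0, 0.0, 1.0]]
wrist 63.95925194580618 255.5170657579564 196.84865480939433 [[1.0, -0.0, -0.003, 0.65], [-0.001, -0.954, -0.299, 0.083], [-0.003, 0.299, -0.954, 0.383], [0.0, 0.0, 0.0, 1.0]]
0.15 [ 6.49557613e-01 -8.77356771e-05  2.13853400e-01] [ 7.07133396e-01  7.07079828e-01 -5.32022493e-04 -4.40386887e-04] 0.0187
```

View pics/scene0.png

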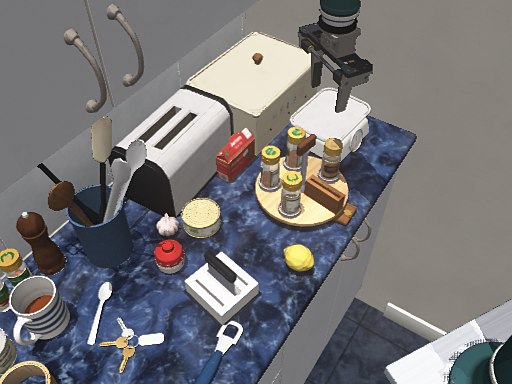

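View pics/side0.png

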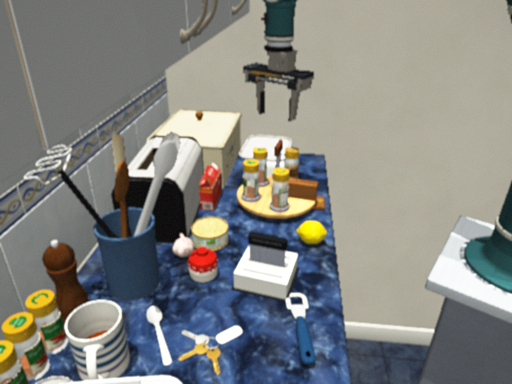

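View pics/wrist0.png

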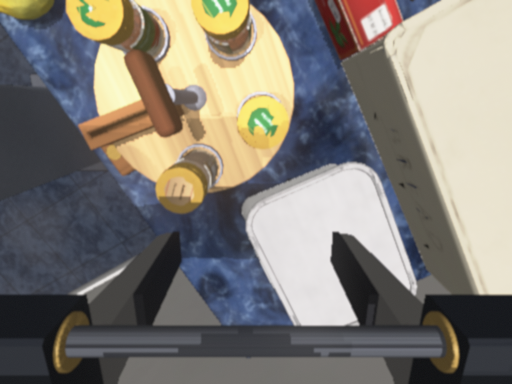

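The scene camera shows the scraper grip at about (221,268) in the white stand, with the carousel at (303,190). The brown jar is at (331,160), and the tongue is at lower right (347,213). In the wrist view the handle top is at about (154,94), and the lid without green is at (180,195). The block runs from (85,135) to (150,105).

```bash
python3 - <<'E'
from h import *
cs,cd,cw=[ctrl.get_calibration(n) for n in('scene','side','wrist')]
def tri(a,b):
    (o1,d1),(o2,d2)=ray(cs,*a),ray(cd,*b)
    A=np.stack([d1,-d2],1); t=np.linalg.lstsq(A,o2-o1,rcond=None)[0]
    return (o1+d1*t[0]+o2+d2*t[1])/2
s=cv2.imread('pics/scene0.png'); d=cv2.imread('pics/side0.png')
def dark(im,x0,x1,y0,y1):
    m=np.zeros(im.shape[:2],np.uint8); m[y0:y1,x0:x1]=(im[y0:y1,x0:x1].max(2)<60)*255
    n,l,st,ce=cv2.connectedComponentsWithStats(m); k=1+np.argmax(st[1:,4])
    p=np.argwhere(l==k)[:,::-1].astype(np.float32); return st[k],ce[k],cv2.boxPoints(cv2.minAreaRect(p)).round(1).tolist()
a=dark(s,200,242,245,290); b=dark(d,244,292,228,255); print(a,b)
print('grip mid',tri(a[1],b[1]))
w=cv2.imread('pics/wrist0.png')
print('handle',onz(cw,154,94,.18)); 
for p in [(125,55),(150,50),(182,128),(158,136)]: print(onz(cw,*p,.18))
for p in [(180,195),(262,122),(220,10),(95,15)]: print('lid',onz(cw,*p,.137))
for p in [(88,132),(150,107)]: print('block',onz(cw,*p,.076))
h=cv2.cvtColor(w,cv2.COLOR_BGR2HSV)
print('tongue scene',onz(cs,352,212,.01), 'dot w',onz(cw,120,160,.018))
print('stand corners z.041',[onz(cs,*p,.041).round(3) for p in [(185,283),(210,252),(258,290),(221,312)]])
E
```

```text
(array([204, 250,  32,  33, 303], dtype=int32), array([218.79537954, 265.70627063]), [[201.39999389648438, 256.79998779296875], [208.8000030517578, 248.89999389648438], [237.6999969482422, 276.1000061035156], [230.3000030517578, 284.0]]) (array([248, 233,  40,  17, 444], dtype=int32), array([267.51351351, 241.02027027]), [[246.8000030517578, 242.8000030517578], [249.1999969482422, 231.0], [288.3999938964844, 238.89999389648438], [286.1000061035156, 250.60000610351562]])
grip mid [0.42237508 0.36858937 0.09795433]
handle [0.58629169 0.08751752 0.18      ]
[0.57094545 0.10994559 0.18      ]
[0.58638755 0.11268493 0.18      ]
[0.60235529 0.06661338 0.18      ]
[0.58631142 0.06151484 0.18      ]
lid [0.58651738 0.00807415 0.137     ]
lid [0.654923   0.06757408 0.137     ]
lid [0.62490321 0.14451026 0.137     ]
lid [0.5361619  0.14153701 0.137     ]
block [0.48497945 0.05422557 0.076     ]
block [0.5484409  0.07776124 0.076     ]
tongue scene [0.47647184 0.01482598 0.01      ] dot w [0.48680148 0.01562821 0.018     ]
stand corners z.041 [array([0.453, 0.432, 0.041]), array([0.499, 0.359, 0.041]), array([0.374, 0.31 , 0.041]), array([0.363, 0.394, 0.041])]
```

```bash
python3 - <<'E'
import cv2
s=cv2.imread('pics/scene0.png')[120:300,170:390]; w=cv2.imread('pics/wrist0.png')[0:220,60:310]
import numpy as np
a=cv2.resize(s,(586,480),interpolation=cv2.INTER_CUBIC)[:, :400]
s2=cv2.resize(s[0:110,70:200],(390,330),interpolation=cv2.INTER_CUBIC); w2=cv2.resize(w,(400,352),interpolation=cv2.INTER_CUBIC)
o=np.zeros((360,800,3),np.uint8); o[:330,:390]=s2; o[:352,400:]=w2; cv2.imwrite('pics/crop1.png',o)
E
```

```text
(no output)
```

View pics/crop1.png

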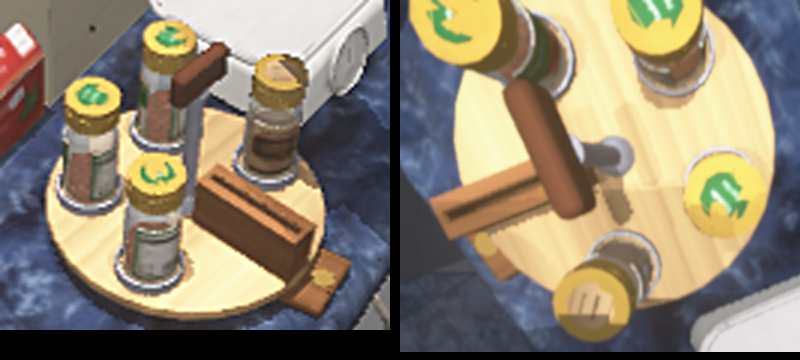

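```bash
python3 - <<'E'
from h import *
cs,cd,cw=[ctrl.get_calibration(n) for n in('scene','side','wrist')]
for c,ps in((cs,[(205,253),(234,280)]),(cd,[(248,237),(287.2,244.7)])):
    a,b=[onz(c,*p,.1) for p in ps]; print(a,b,np.degrees(np.arctan2(*(b-a)[1::-1])))
print(onz(cw,113,152,.018),onz(cs,347.3,212,.018))
print(ctrl.get_state()['t'])
E
```

```text
[0.46205175 0.38117513 0.1       ] [0.38242315 0.3565616  0.1       ] -162.82340465895186
[0.45700945 0.38413552 0.1       ] [0.38067625 0.3589069  0.1       ] -161.7109402278799
[0.4797304  0.02525997 0.018     ] [0.47632479 0.02924308 0.018     ]
0.15
```

Request:
jog_arm:
  moves:
    - [0.0919, 0.05, -0.03, -0.03, 10]
    - [0.0919, 0.1, -0.06, -0.03, 20]
    - [0.0919, 0.15, -0.092, -0.03, 30]
    - [0.0919, 0.2, -0.123, -0.03, 40]
    - [0.0919, 0.25, -0.154, -0.03, 50]
    - [0.0919, 0.3, -0.185, -0.03, 60]
    - [0.0919, 0.37, -0.229, -0.02, 70]
    - [0.0919, 0.37, -0.229, -0.005, 72.3]

```text
t: 1.15
tcp_pos: [0.4188, 0.3736, 0.22]
tool_rot: [0.988, 0.155, 0.001, -0.001]
force: [0.3, 0.0, 0.1]
opening: 0.092
grasp_force: 0.0
```

Request:
jog_arm:
  moves:
    - [0.0919, 0, 0, 0, 0]
    - [0.0919, 0, 0, 0, 0]

```text
t: 1.4
tcp_pos: [0.4221, 0.3688, 0.2198]
tool_rot: [0.988, 0.153, 0.0, 0.0]
force: [-0.9, -0.3, 0.2]
opening: 0.092
grasp_force: 0.0
```

```bash
python3 - <<'E'
from h import *
im,c=grab('wrist','w1'); s=ctrl.get_state(); print(s['t'],s['tcp_pos'],s['tool_rot'],np.round(s['q'],2),s['opening'])
print(proj(c,[.421,.370,.109]),proj(c,s['tcp_pos']))
E
```

```text
1.45 [0.4224507  0.36862554 0.22004111] [9.88246723e-01 1.52866506e-01 4.53414885e-04 1.98003901e-04] [-0.79  0.31  0.01  1.82 -0.    1.01 -2.04] 0.09199969914950767
(np.float64(252.53705696357952), np.float64(194.73100168098273)) (np.float64(253.83087744312576), np.float64(246.66163971415745))
```

View pics/w1.png

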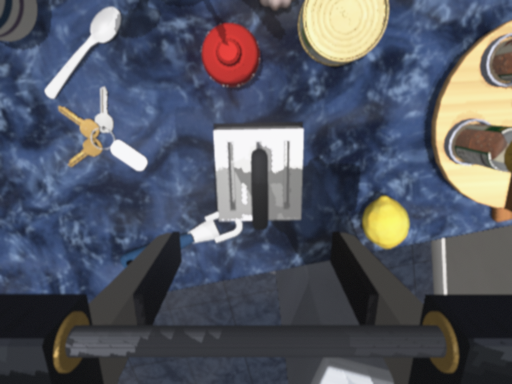

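The wrist view shows the black grip as a near-vertical bar, about (260,150) to (260,228), inside the stand. I'll measure it with a mask.

```bash
python3 - <<'E'
from h import *
c=ctrl.get_calibration('wrist'); w=cv2.imread('pics/w1.png')
m=np.zeros(w.shape[:2],np.uint8); r=w[145:235,240:282]; m[145:235,240:282]=(r.max(2)<55)*255
n,l,st,ce=cv2.connectedComponentsWithStats(m); k=1+np.argmax(st[1:,4]); print(st[k])
for v in range(150,232,8):
    u=np.flatnonzero(l[v]==k); print(v,u.min() if len(u) else 0,u.max() if len(u) else 0,len(u))
p=np.argwhere(l==k)[:,::-1].astype(np.float32)
s=ctrl.get_state(); R=__import__('scipy.spatial.transform',fromlist=['x']).Rotation.from_quat(s['tool_rot']).as_matrix()
P=np.array([onz(c,u,v,.107) for u,v in p]); q=(P-s['tcp_pos'])@R
print('toolframe min/max',q.min(0),q.max(0)); print(cv2.minAreaRect(q[:,:2].astype(np.float32)*1000))
E
```

```text
[253 184  14  46 583]
150 0 0 0
158 0 0 0
166 0 0 0
174 0 0 0
182 0 0 0
190 253 266 13
198 253 266 14
206 253 266 14
214 254 266 13
222 253 266 14
230 0 0 0
toolframe min/max [-0.03702378 -0.00119024  0.11301117] [0.00928759 0.01169348 0.11305492]
((-13.890666007995605, 5.080350399017334), (12.883049011230469, 46.25859451293945), 89.47915649414062)
```

Request:
jog_arm:
  force: 25
  moves:
    - [0.07, 0.003, 0.0055, 0.04, 0]
    - [0.05, 0.003, 0.0055, 0.09, 0]
    - [0.05, 0.003, 0.0055, 0.139, 0]
    - [0.03, 0.003, 0.0055, 0.139, 0]
    - [0.01, 0.003, 0.0055, 0.139, 0]
    - [0, 0.003, 0.0055, 0.139, 0]
    - [0, 0.003, 0.0055, 0.139, 0]
    - [0, 0.003, 0.0055, 0.139, 0]

```text
t: 2.45
tcp_pos: [0.426, 0.3661, 0.0816]
tool_rot: [0.988, 0.154, 0.001, -0.001]
force: [-0.6, -0.3, 5.3]
opening: 0.0159
grasp_force: 25.0
```

Request:
jog_arm:
  moves:
    - [0, 0, 0, 0, 0]
    - [0, 0, 0, -0.03, 0]
    - [0, 0, 0, -0.06, 0]
    - [0, 0, 0, -0.11, 0]
    - [0, 0, 0, -0.15, 0]
    - [0, 0, 0, -0.15, 0]
    - [0, 0, 0, -0.15, 0]

```text
t: 3.32
tcp_pos: [0.4249, 0.3651, 0.2295]
tool_rot: [0.988, 0.154, -0.001, 0.001]
force: [-0.4, 0.5, -0.9]
opening: 0.0158
grasp_force: 25.0
```

```bash
python3 - <<'E'
from h import *
im,c=grab('wrist'); im2,_=grab('side'); s=ctrl.get_state(); print(s['t'],s['tcp_pos'],s['tool_rot'],s['force'],s['opening'])
o=np.hstack([cv2.resize(im[:,100:420],(400,480)),cv2.resize(im2[30:280,180:388],(400,480))]); cv2.imwrite('pics/w2.png',o[:,:,::-1])
E
```

```text
3.425 [0.42469132 0.36486985 0.22875986] [ 0.98809012  0.15386691 -0.00137106  0.00100755] [ 0.08003363  0.00333583 -1.19704933] 0.016031860251565333
```

View pics/w2.png

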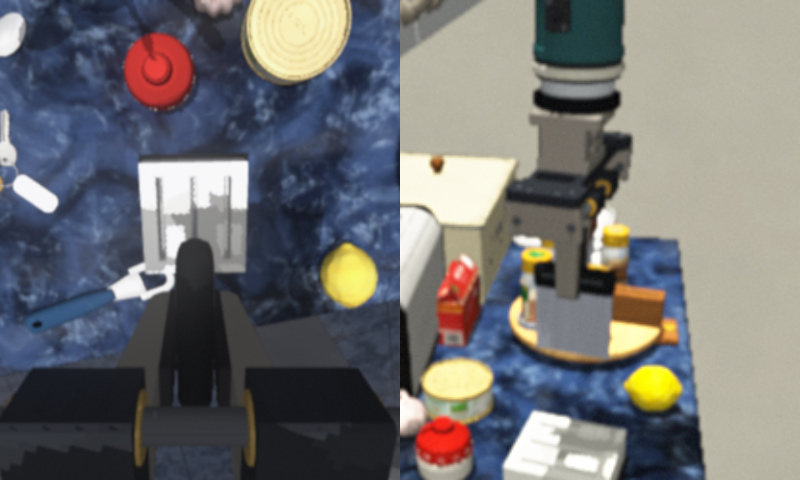

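The scraper is held upright, with the grip end at wrist pixel (256,190), and the stand is empty. Next I'll go to a pose just outside the slot.

Request:
jog_arm:
  moves:
    - [0, -0.01, 0.05, 0, 0]
    - [0, -0.02, 0.1, 0, 0]
    - [0, -0.03, 0.15, 0, 0]
    - [0, -0.04, 0.2, 0, 0]
    - [0, -0.05, 0.25, 0, 0]
    - [0, -0.06, 0.3, 0, -1]
    - [0, -0.06, 0.317, 0, -1]
    - [0, -0.06, 0.317, 0, -1]

```text
t: 4.42
tcp_pos: [0.4643, 0.0441, 0.2296]
tool_rot: [0.987, 0.161, -0.001, 0.0]
force: [0.1, -0.0, -1.3]
opening: 0.0159
grasp_force: 25.0
```

Request:
jog_arm:
  moves:
    - [0, 0, 0, 0, 0]
    - [0, 0, 0, 0, 0]

```text
t: 4.68
tcp_pos: [0.4644, 0.0467, 0.2302]
tool_rot: [0.987, 0.164, -0.0, -0.0]
force: [0.0, 0.4, -0.9]
opening: 0.0156
grasp_force: 25.0
```

```bash
python3 - <<'E'
from h import *
im,c=grab('wrist','w3'); s=ctrl.get_state(); print(s['t'],s['tcp_pos'],s['tool_rot'],s['force'],s['opening'])
im2,_=grab('scene','s3')
E
```

```text
4.725 [0.46451097 0.04652239 0.23034951] [ 9.86552920e-01  1.63441979e-01 -2.30562707e-04 -4.60298739e-05] [-0.98098382  0.82959689 -1.16915045] 0.015680264409904412
```

View pics/w3.png

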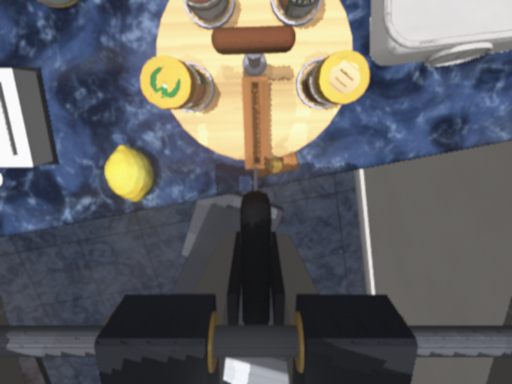

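The wrist view shows the block from (257,76) to (257,168) with its groove along u≈257. The blade is seen edge-on at (255,180), the handle top is at (253,40), and the brass dot is at (277,165).

```bash
python3 - <<'E'
from h import *
from scipy.spatial.transform import Rotation as Ro
c=ctrl.get_calibration('wrist'); s=ctrl.get_state(); w=cv2.imread('pics/w3.png'); h=cv2.cvtColor(w,cv2.COLOR_BGR2HSV)
R=Ro.from_quat(s['tool_rot']).as_matrix(); T=lambda u,v,z:((onz(c,u,v,z)-s['tcp_pos'])@R*1000).round(1)
g=cv2.cvtColor(w,cv2.COLOR_BGR2GRAY)
for v in range(74,196,6): print(v,g[v,238:280].tolist())
print('slot ends', T(257,82,.076),T(258,155,.076),'grip end',T(256,192,.256))
m=cv2.inRange(h,(0,60,20),(15,255,120)); m[:22]=0;m[57:]=0;m[:,:205]=0;m[:,300:]=0
k=np.argwhere(m)[:,::-1]; print('handle',len(k),k.min(0),k.max(0))
r=cv2.minAreaRect(np.array([T(u,v,.178)[:2] for u,v in k],np.float32)); print(r)
print('dot',T(277,165,.018),'lid brown',T(341,76,.137),'lid a',T(167,82,.137))
cr=cv2.resize(w[20:200,190:320],None,fx=4,fy=3.3,interpolation=cv2.INTER_CUBIC); cv2.imwrite('pics/w3c.png',cr)
E
```

```text
74 [211, 211, 211, 209, 194, 155, 127, 121, 116, 110, 104, 101, 99, 99, 100, 98, 97, 98, 100, 101, 100, 99, 103, 110, 124, 134, 132, 135, 146, 152, 153, 152, 153, 153, 159, 167, 171, 172, 172, 171, 171, 171]
80 [213, 214, 209, 193, 167, 153, 151, 150, 149, 147, 145, 144, 141, 139, 140, 141, 142, 145, 144, 143, 142, 143, 144, 146, 146, 146, 147, 147, 148, 149, 150, 160, 169, 166, 151, 144, 152, 168, 176, 173, 159, 154]
86 [207, 207, 202, 188, 165, 152, 152, 151, 151, 148, 147, 143, 135, 117, 98, 86, 81, 80, 83, 93, 115, 133, 140, 140, 136, 135, 136, 138, 138, 138, 135, 134, 158, 192, 208, 210, 211, 212, 211, 210, 211, 210]
92 [205, 205, 202, 192, 172, 157, 153, 152, 151, 150, 147, 147, 137, 114, 97, 93, 95, 94, 96, 109, 121, 131, 140, 141, 138, 136, 137, 139, 139, 139, 135, 134, 159, 195, 209, 210, 210, 211, 209, 210, 211, 210]
98 [219, 220, 216, 206, 184, 162, 154, 152, 152, 151, 149, 146, 140, 125, 108, 96, 92, 93, 101, 113, 119, 130, 140, 143, 139, 137, 138, 140, 141, 141, 140, 140, 154, 187, 213, 221, 221, 221, 220, 221, 221, 221]
104 [227, 227, 227, 223, 202, 172, 155, 153, 154, 
[... 2733 characters left out ...]
3, 56, 59, 63, 66, 70, 75, 76, 76, 75, 74, 73, 72, 72, 71, 72]
188 [71, 80, 87, 86, 80, 75, 74, 75, 77, 81, 85, 84, 81, 72, 61, 66, 81, 87, 83, 74, 63, 60, 58, 59, 62, 71, 74, 71, 70, 72, 73, 72, 71, 71, 71, 71, 74, 76, 77, 77, 76, 72]
194 [55, 53, 53, 54, 59, 60, 54, 45, 40, 34, 31, 31, 32, 31, 31, 32, 32, 31, 31, 32, 32, 31, 31, 30, 31, 31, 32, 36, 47, 63, 77, 80, 80, 81, 78, 72, 68, 66, 69, 72, 73, 74]
slot ends [102.4   2.9 154.4] [ 29.9   4.  154.4] grip end [ 42.4   1.6 -25.6]
handle 554 [214  25] [294  53]
((123.01317596435547, 0.6441364288330078), (51.73915481567383, 16.09299087524414), 89.30470275878906)
dot [  7.3  28.4 212.4] lid brown [103.5  69.6  93.4] lid a [ 99.2 -69.6  93.4]
```

View pics/w3c.png

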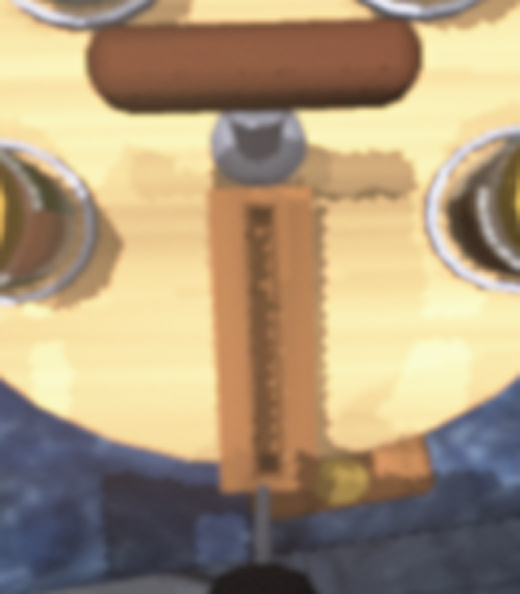

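```bash
python3 - <<'E'
from h import *
from scipy.spatial.transform import Rotation as Ro
c=ctrl.get_calibration('wrist'); s=ctrl.get_state()
R=Ro.from_quat(s['tool_rot']).as_matrix(); T=lambda u,v,z:((onz(c,u,v,z)-s['tcp_pos'])@R*1000).round(1)
for a in[(254.6,86,.076),(255.5,122,.076),(256.3,158,.076),(255.5,82.1,.076),(255.5,162.4,.076),(255,172,.161),(255,186,.2),(256,191,.257)]: print(a,T(*a))
cs=ctrl.get_calibration('scene')
print('block ends scene',)
w=cv2.imread('pics/w3.png'); h=cv2.cvtColor(w,cv2.COLOR_BGR2HSV)
# fit disc circle for the axis
m=cv2.inRange(h,(10,40,150),(35,160,255)); cn=max(cv2.findContours(m,0,1)[0],key=cv2.contourArea).reshape(-1,2)
hull=cv2.convexHull(cn).reshape(-1,2); print([ (p.tolist(),(np.hypot(*(T(*p,.03)[:2]-[125,1]))).round(1)) for p in hull])
E
```

```text
(254.6, 86, 0.076) [ 98.7   0.5 154.4]
(255.5, 122, 0.076) [ 63.9   1.3 154.4]
(256.3, 158, 0.076) [ 26.7   2.2 154.4]
(255.5, 82.1, 0.076) [102.3   1.4 154.4]
(255.5, 162.4, 0.076) [ 22.    1.3 154.4]
(255, 172, 0.161) [30.8  0.9 69.4]
(255, 186, 0.2) [30.   1.  30.4]
(256, 191, 0.257) [ 43.2   1.6 -26.6]
block ends scene
[([339, 0], np.float64(106.9)), ([343, 7], np.float64(107.4)), ([345, 11], np.float64(107.8)), ([367, 62], np.float64(123.9)), ([368, 65], np.float64(125.4)), ([369, 70], np.float64(127.2)), ([369, 80], np.float64(129.5)), ([367, 86], np.float64(128.9)), ([366, 88], np.float64(128.5)), ([363, 93], np.float64(127.0)), ([296, 163], np.float64(123.2)), ([295, 164], np.float64(123.9)), ([262, 168], np.float64(119.2)), ([247, 168], np.float64(119.3)), ([206, 147], np.float64(110.4)), ([199, 143], np.float64(111.0)), ([150, 102], np.float64(127.9)), ([146, 98], np.float64(130.4)), ([143, 94], np.float64(132.1)), ([142, 92], np.float64(132.5)), ([140, 86], np.float64(132.6)), ([140, 74], np.float64(129.5)), ([141, 70], np.float64(127.6)), ([161, 17], np.float64(109.8)), ([166, 6], np.float64(109.0)), ([169, 0], np.float64(108.8))]
```

Request:
jog_arm:
  moves:
    - [0, 0.03, 0.0005, 0, -1.3]
    - [0, 0.0595, 0.0005, 0, -1.3]
    - [0, 0.0595, 0.0005, 0.03, -1.3]
    - [0, 0.0595, 0.0005, 0.06, -1.3]
    - [0, 0.0595, 0.0005, 0.074, -1.3]
    - [0, 0.0595, 0.0005, 0.074, -1.3]
    - [0, 0.0595, 0.0005, 0.074, -1.3]
    - [0, 0.0595, 0.0005, 0.074, -1.3]

```text
t: 5.78
tcp_pos: [0.522, 0.0642, 0.1577]
tool_rot: [0.985, 0.174, 0.001, -0.0]
force: [0.0, 0.6, -1.5]
opening: 0.0159
grasp_force: 25.0
```

```bash
python3 - <<'E'
from h import *
im,c=grab('wrist'); s=ctrl.get_state(); print(s['t'],s['tcp_pos'],s['tool_rot'],s['force'],s['opening'])
im2,_=grab('scene'); im3,_=grab('side')
o=np.zeros((560,800,3),np.uint8)
o[:,:400]=cv2.resize(im[20:244,176:336],(400,560),interpolation=2)
o[:280,400:]=cv2.resize(im2[140:230,255:385],(400,280),interpolation=2)
o[280:,400:]=cv2.resize(im3[130:220,230:360],(400,280),interpolation=2)
cv2.imwrite('pics/w4.png',o[:,:,::-1])
E
```

```text
5.825 [0.52189636 0.06411095 0.15756837] [ 9.84817542e-01  1.73590091e-01  9.39548085e-04 -7.92612985e-05] [ 0.10312974  0.0741246  -1.13814157] 0.015747425140691874
```

View pics/w4.png

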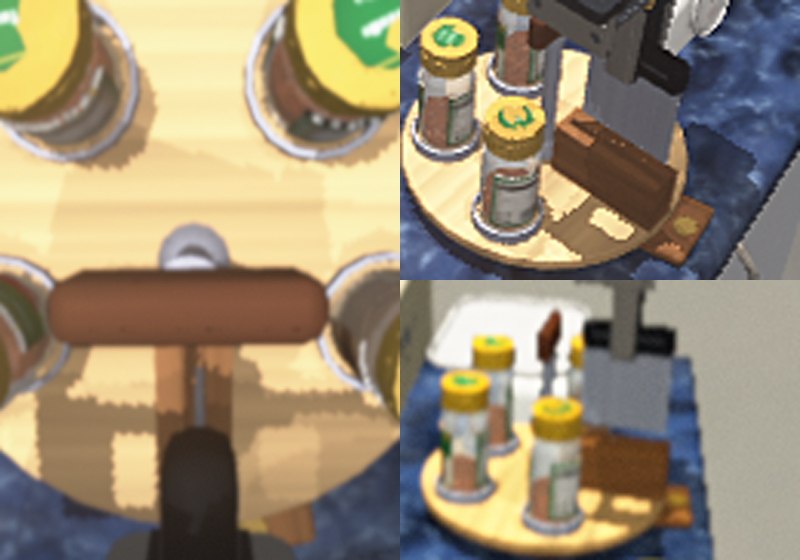

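The wrist crop shows the blade edge-on, lined up with the groove. In the scene crop the blade's inner edge stands a little outside the slot's inner end, so I'll check that distance numerically.

```bash
python3 - <<'E'
from h import *
from scipy.spatial.transform import Rotation as Ro
s=ctrl.get_state(); R=Ro.from_quat(s['tool_rot']).as_matrix(); print(s['t'])
im,c=grab('scene'); g=cv2.cvtColor(im,cv2.COLOR_RGB2GRAY)
T=lambda u,v,z:((onz(c,u,v,z)-s['tcp_pos'])@R*1000).round(1)
for n,p in dict(slot_in=(39.7,.7,.0),slot_out=(-41,.7,0)).items():
    P=s['tcp_pos']+R@np.array([p[0]/1e3,p[1]/1e3,0]); P[2]=.076; print(n,np.round(proj(c,P),1))
for x in(40.8,-35.2):
  for z in(.088,.12):
    P=s['tcp_pos']+R@np.array([x/1e3,.001,0]); P[2]=z; print('blade',x,z,np.round(proj(c,P),1))
for v in range(160,206,3): print(v,g[v,296:346].tolist())
E
```

```text
5.925
slot_in [312.9 177.7]
slot_out [341.6 196.2]
blade 40.8 0.088 [313.1 173.8]
blade 40.8 0.12 [314.5 163.7]
blade -35.2 0.088 [340.3 191.1]
blade -35.2 0.12 [342.3 181.2]
160 [102, 85, 111, 112, 143, 113, 87, 100, 107, 103, 89, 159, 249, 237, 229, 231, 233, 234, 241, 242, 113, 84, 93, 95, 94, 94, 72, 72, 74, 73, 75, 75, 73, 79, 78, 73, 38, 44, 45, 36, 28, 29, 29, 31, 29, 30, 30, 29, 30, 28]
163 [88, 94, 123, 105, 109, 79, 94, 103, 106, 105, 87, 149, 244, 236, 236, 238, 239, 240, 246, 246, 91, 88, 94, 94, 95, 96, 76, 72, 74, 74, 74, 75, 77, 77, 74, 42, 28, 27, 27, 28, 29, 36, 51, 44, 33, 29, 29, 31, 29, 31]
166 [66, 74, 84, 123, 137, 99, 96, 104, 106, 95, 130, 237, 243, 240, 240, 240, 240, 242, 243, 209, 80, 92, 94, 95, 95, 96, 95, 93, 94, 96, 90, 81, 85, 74, 68, 54, 102, 99, 103, 95, 36, 27, 25, 27, 29, 28, 27, 28, 29, 27]
169 [146, 93, 95, 92, 99, 95, 98, 107, 102, 99, 182, 249, 242, 239, 237, 235, 230, 237, 241, 131, 99, 91, 94, 95, 95, 95, 93, 93, 93, 97, 96, 95, 97, 92, 94, 95, 96, 93, 94, 95, 95, 96, 99, 99, 71, 37, 26, 24, 25, 25]
172 [212, 216, 227, 239, 189, 78, 101, 107,
[... 1914 characters left out ...]
 66, 67, 62, 75, 149]
199 [71, 58, 91, 115, 165, 220, 213, 209, 202, 207, 211, 215, 221, 227, 223, 223, 143, 62, 56, 62, 64, 60, 64, 66, 64, 63, 61, 63, 63, 62, 62, 64, 60, 59, 59, 60, 62, 65, 64, 69, 73, 73, 70, 66, 63, 58, 58, 57, 99, 152]
202 [145, 128, 118, 109, 189, 213, 214, 213, 214, 221, 225, 227, 228, 230, 231, 227, 208, 219, 232, 238, 192, 66, 56, 58, 60, 61, 61, 60, 62, 61, 61, 60, 61, 62, 62, 63, 62, 61, 59, 58, 59, 59, 60, 58, 59, 56, 51, 80, 151, 135]
205 [142, 128, 94, 77, 113, 125, 161, 237, 233, 231, 229, 230, 231, 219, 220, 225, 231, 220, 107, 117, 122, 120, 122, 123, 124, 103, 57, 58, 58, 60, 60, 60, 59, 59, 61, 61, 59, 61, 60, 62, 62, 60, 60, 56, 55, 58, 78, 129, 119, 75]
```

```bash
python3 - <<'E'
from h import *
from scipy.spatial.transform import Rotation as Ro
s=ctrl.get_state(); R=Ro.from_quat(s['tool_rot']).as_matrix()
im,c=grab('scene'); g=cv2.cvtColor(im,cv2.COLOR_RGB2GRAY)
def pr(x,y,z):
    P=s['tcp_pos']+R@np.array([x/1e3,y/1e3,0]); P[2]=z; return np.round(proj(c,P),1)
print('block corners',[pr(x,y,.076) for x in(45.2,-46.8) for y in(-12.3,13.7)])
print('slot corners',[pr(x,y,.076) for x in(39.7,-41.3) for y in(-2,3.5)])
for v in range(174,187): print(v,g[v,303:328].tolist())
for v in range(186,206): print(v,g[v,335:352].tolist())
E
```

```text
block corners [array([307.5, 179.6]), array([314.7, 173.6]), array([340.2, 200.9]), array([347.3, 194.4])]
slot corners [array([312.2, 178.4]), array([313.7, 177.1]), array([341., 197.]), array([342.5, 195.6])]
174 [105, 98, 113, 198, 222, 222, 226, 230, 221, 181, 209, 172, 100, 106, 103, 94, 107, 96, 96, 94, 93, 94, 96, 96, 96]
175 [105, 97, 110, 202, 227, 228, 232, 227, 171, 119, 119, 105, 105, 106, 103, 97, 106, 95, 95, 94, 94, 95, 97, 96, 95]
176 [102, 92, 138, 238, 232, 234, 229, 176, 128, 134, 121, 97, 114, 105, 107, 108, 105, 96, 95, 94, 94, 96, 95, 95, 95]
177 [100, 93, 144, 241, 236, 227, 153, 134, 129, 139, 139, 135, 129, 114, 140, 108, 105, 97, 94, 92, 94, 96, 96, 95, 94]
178 [97, 101, 166, 242, 206, 150, 130, 112, 80, 113, 137, 141, 140, 136, 138, 119, 108, 109, 93, 93, 93, 97, 97, 96, 95]
179 [99, 101, 146, 191, 134, 136, 133, 86, 49, 57, 74, 72, 72, 71, 67, 72, 85, 101, 96, 96, 96, 98, 97, 95, 95]
180 [103, 102, 120, 127, 150, 148, 148, 144, 102, 61, 57, 63, 76, 81, 78, 77, 74, 76, 88, 97, 99, 98, 96, 94, 92]
181 [106, 103, 109, 66, 115, 154, 153, 152, 150, 129, 80, 61,
[... 1453 characters left out ...]
 140, 58, 65, 72, 65]
197 [73, 71, 63, 60, 60, 63, 64, 60, 53, 75, 154, 174, 140, 54, 67, 68, 59]
198 [74, 74, 72, 65, 62, 63, 61, 56, 51, 89, 177, 149, 126, 54, 66, 60, 53]
199 [70, 74, 73, 71, 64, 62, 58, 57, 57, 99, 153, 138, 83, 53, 60, 60, 55]
200 [64, 66, 72, 72, 65, 58, 59, 55, 63, 115, 150, 129, 63, 48, 52, 56, 58]
201 [60, 62, 64, 64, 61, 60, 57, 51, 71, 134, 145, 104, 48, 49, 52, 58, 65]
202 [58, 58, 60, 59, 59, 60, 57, 50, 81, 152, 136, 74, 48, 50, 57, 67, 75]
203 [60, 57, 60, 60, 60, 58, 54, 58, 94, 148, 125, 75, 88, 77, 59, 65, 82]
204 [62, 61, 58, 61, 59, 56, 53, 59, 97, 142, 105, 76, 78, 84, 94, 94, 72]
205 [63, 64, 63, 60, 56, 56, 58, 77, 129, 122, 74, 82, 82, 83, 92, 94, 97]
```

Request:
jog_arm:
  moves:
    - [0, 0.002, 0, 0, 0]
    - [0, 0.002, 0, 0.006, 0]
    - [0, 0.002, 0, 0.012, 0]
    - [0, 0.002, 0, 0.015, 0]
    - [0, 0.002, 0, 0.018, 0]
    - [0, 0.002, 0, 0.018, 0]

```text
t: 6.78
tcp_pos: [0.523, 0.0648, 0.1382]
tool_rot: [0.985, 0.174, -0.0, -0.0]
force: [-0.2, 0.4, -2.2]
opening: 0.016
grasp_force: 25.0
```

Request:
jog_arm:
  moves:
    - [0, 0, 0, 0.004, 0]
    - [0, 0, 0, 0.008, 0]
    - [0, 0, 0, 0.012, 0]
    - [0, 0, 0, 0.015, 0]
    - [0, 0, 0, 0.015, 0]

```text
t: 7.4
tcp_pos: [0.5231, 0.0647, 0.1233]
tool_rot: [0.985, 0.174, -0.0, 0.0]
force: [0.8, 1.0, -3.2]
opening: 0.0159
grasp_force: 25.0
```

Request:
jog_arm:
  moves:
    - [0, 0, 0, 0.005, 0]
    - [0, 0, 0, 0.01, 0]
    - [0, 0, 0, 0.014, 0]
    - [0, 0, 0, 0.017, 0]
    - [0, 0, 0, 0.017, 0]

```text
t: 8.02
tcp_pos: [0.5231, 0.0646, 0.1063]
tool_rot: [0.985, 0.174, -0.0, 0.0]
force: [0.3, 0.8, -2.1]
opening: 0.016
grasp_force: 25.0
```

Request:
jog_arm:
  moves:
    - [0, 0, 0, 0.002, 0]
    - [0, 0, 0, 0.004, 0]
    - [0, 0, 0, 0.004, 0]
    - [0, 0, 0, 0.004, 0]

```text
t: 8.52
tcp_pos: [0.5235, 0.0646, 0.1045]
tool_rot: [0.985, 0.174, 0.0, -0.0]
force: [-4.9, -0.4, 15.1]
opening: 0.0159
grasp_force: 25.0
```

Request:
jog_arm:
  moves:
    - [0.02, 0, 0, 0.001, 0]
    - [0.03, 0, 0, 0.001, 0]
    - [0.036, 0, 0, 0.001, 0]
    - [0.036, 0, 0, -0.03, 0]
    - [0.036, 0, 0, -0.08, 0]
    - [0.036, 0, 0, -0.13, 0]
    - [0.036, 0, 0, -0.13, 0]
    - [0.036, 0, 0, -0.13, 0]

```text
t: 9.52
tcp_pos: [0.5226, 0.0646, 0.2319]
tool_rot: [0.985, 0.174, -0.0, 0.0]
force: [-0.4, 0.2, -0.7]
opening: 0.0358
grasp_force: 0.0
```

```bash
python3 - <<'E'
from h import *
from scipy.spatial.transform import Rotation as Ro
im,c=grab('wrist','w5'); s=ctrl.get_state(); print(s['t'],s['tcp_pos'],s['tool_rot'],s['force'],s['opening'])
im2,_=grab('scene'); im3,_=grab('side')
o=np.zeros((560,800,3),np.uint8)
o[:300,:400]=cv2.resize(im,(400,300),interpolation=2)
o[:280,400:]=cv2.resize(im2[140:230,255:385],(400,280),interpolation=2)
o[280:,400:]=cv2.resize(im3[130:220,230:360],(400,280),interpolation=2)
cv2.imwrite('pics/o5.png',o[:,:,::-1])
h=cv2.cvtColor(im,cv2.COLOR_RGB2HSV)
R=Ro.from_quat(s['tool_rot']).as_matrix(); T=lambda u,v,z:((onz(c,u,v,z)-s['tcp_pos'])@R*1000)
m=cv2.inRange(h,(0,60,20),(12,255,130)); n,l,st,ce=cv2.connectedComponentsWithStats(m)
for k in range(1,n):
  if st[k,4]>300:
    q=np.array([T(u,v,.178)[:2] for v,u in np.argwhere(l==k)],np.float32); print(st[k],ce[k].round(1),cv2.minAreaRect(q))
E
```

```text
9.575 [0.52221756 0.0645427  0.23123624] [ 9.84811332e-01  1.73623528e-01 -1.22596748e-03  9.02129983e-05] [-0.14604824 -0.1734098  -0.86931268] 0.035740434981227386
[214 120  77  21 799] [253.1 131.3] ((65.27620697021484, -1.0739383697509766), (13.97811508178711, 54.28550720214844), 0.0533394031226635)
[244 145  25  76 800] [255.1 187.7] ((25.716556549072266, 0.32958412170410156), (17.894742965698242, 57.85124969482422), 86.19459533691406)
```

View pics/o5.png

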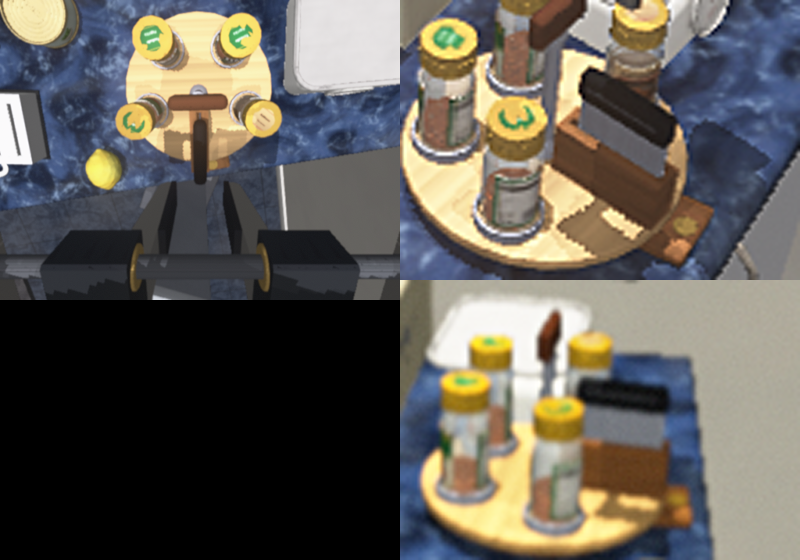

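The scraper stands home in the block, upright, and all the jars are upright too. The handle is at tool offset (65,-1) mm and square to the tool. Next I'll turn 90° and grip it.

Request:
jog_arm:
  moves:
    - [0.06, 0.01, 0, 0, -10]
    - [0.06, 0.02, 0, 0, -20]
    - [0.06, 0.03, 0, 0, -30]
    - [0.06, 0.04, 0, 0, -40]
    - [0.06, 0.05, 0, 0, -50]
    - [0.06, 0.06, -0.001, 0, -60]
    - [0.06, 0.0655, -0.001, 0, -70]
    - [0.06, 0.0655, -0.001, 0, -80]

```text
t: 10.68
tcp_pos: [0.584, 0.0881, 0.2308]
tool_rot: [0.641, 0.768, -0.001, -0.001]
force: [0.6, -0.5, -0.9]
opening: 0.0601
grasp_force: 0.0
```

Request:
jog_arm:
  moves:
    - [0.06, 0, 0, 0, -10]
    - [0.06, 0, 0, 0, -10]
    - [0.06, 0, 0, 0, -10]
    - [0.06, 0, 0, 0, -10]

```text
t: 11.18
tcp_pos: [0.5843, 0.088, 0.2323]
tool_rot: [0.574, 0.819, -0.0, -0.0]
force: [-0.1, -0.3, 0.1]
opening: 0.0599
grasp_force: 0.0
```

```bash
python3 - <<'E'
from h import *
s=ctrl.get_state(); q=s['tool_rot']; print(s['t'],s['tcp_pos'],q,np.round(s['q'],2),'xang',2*np.degrees(np.arctan2(q[1],q[0])))
ax=np.array([.5832,.0879])
for n in('scene','wrist'):
    im,c=grab(n); h=cv2.cvtColor(im,cv2.COLOR_RGB2HSV)
    m=cv2.inRange(h,(18,90,90),(32,255,255)); k,l,st,ce=cv2.connectedComponentsWithStats(m)
    for i in range(1,k):
        if st[i,4]<8: continue
        p=onz(c,*ce[i],.017)[:2]-ax
        if .09<np.hypot(*p)<.14: print(n,st[i],ce[i].round(1),(p+ax).round(4),np.hypot(*p).round(3),np.degrees(np.arctan2(p[1],p[0]))%360)
E
```

```text
11.175 [0.58427424 0.08802934 0.23231797] [ 5.74238989e-01  8.18687693e-01 -1.85342694e-04 -1.05953971e-04] [-0.17  0.35 -0.04  1.73  0.02  1.06  0.13] xang 109.90728714173804
scene [261 146  23  23 265] [271.3 156.6] [0.7143 0.0999] 0.132 5.207419849500267
scene [315 210  20  13  97] [325.5 216. ] [0.4892 0.0796] 0.094 185.03088801313623
scene [344 210   7   6  35] [347.1 212.3] [0.4764 0.0296] 0.122 208.61991159603735
wrist [167 129  21  34  98] [171.2 151.2] [0.4768 0.0737] 0.107 187.61133639085955
wrist [332 172   2  11  13] [332.7 176.8] [0.6805 0.1125] 0.1 14.15938034107609
wrist [330 184   5  23  35] [331.7 195.4] [0.6896 0.0891] 0.106 0.6595168538215821
wrist [193 206  23  34 527] [205.8 219.5] [0.5446 0.0007] 0.095 246.11032355728256
wrist [294 213  47  42 928] [316.1 229.4] [0.6895 0.0377] 0.118 334.7245263376733
wrist [ 211  240   42   46 1106] [232.1 260.8] [ 0.5976 -0.0462] 0.135 276.11005633794434
```

Request:
jog_arm:
  force: 30
  moves:
    - [0.06, 0, 0, 0.04, 0]
    - [0.06, 0, 0, 0.082, 0]
    - [0.06, 0, 0, 0.082, 0]
    - [0.03, 0, 0, 0.082, 0]
    - [0.01, 0, 0, 0.082, 0]
    - [0, 0, 0, 0.082, 0]
    - [0, 0, 0, 0.082, 0]
    - [0, 0, 0, 0.082, 0]

```text
t: 12.28
tcp_pos: [0.5821, 0.0871, 0.1507]
tool_rot: [0.574, 0.819, -0.002, -0.002]
force: [-6.1, -1.9, 6.9]
opening: 0.0139
grasp_force: 30.0
```

Request:
jog_arm:
  moves:
    - [0, 0, 0, 0, 4]
    - [0, 0, 0, 0, 9]
    - [0, 0, 0, 0, 14]
    - [0, 0, 0, 0, 19]
    - [0, 0, 0, 0, 24]
    - [0, 0, 0, 0, 28]
    - [0, 0, 0, 0, 31]
    - [0, 0, 0, 0, 31]

```text
t: 13.28
tcp_pos: [0.5815, 0.0871, 0.1507]
tool_rot: [0.772, 0.636, -0.003, -0.001]
force: [-9.1, -2.2, 7.8]
opening: 0.0136
grasp_force: 30.0
```

Request:
jog_arm:
  moves:
    - [0, 0, 0, 0, 4]
    - [0, 0, 0, 0, 9]
    - [0, 0, 0, 0, 14]
    - [0, 0, 0, 0, 19]
    - [0, 0, 0, 0, 24]
    - [0, 0, 0, 0, 28]
    - [0, 0, 0, 0, 31]
    - [0, 0, 0, 0, 31]

```text
t: 14.28
tcp_pos: [0.5809, 0.0874, 0.1507]
tool_rot: [0.914, 0.407, -0.004, -0.001]
force: [-12.2, -1.5, 10.0]
opening: 0.0139
grasp_force: 30.0
```

Request:
jog_arm:
  moves:
    - [0, 0, 0, 0, 0]
    - [0, 0, 0, 0, 0]
    - [0, 0, 0, 0, 0]
    - [0, 0, 0, 0, 0]

```text
t: 14.78
tcp_pos: [0.5809, 0.0874, 0.1507]
tool_rot: [0.914, 0.407, -0.004, -0.001]
force: [-11.4, -2.4, 9.4]
opening: 0.0138
grasp_force: 30.0
```

```bash
python3 - <<'E'
from h import *
s=ctrl.get_state(); q=s['tool_rot']; print(s['t'],s['tcp_pos'],s['force'],s['grasp_force'],s['opening'],'xang',2*np.degrees(np.arctan2(q[1],q[0])))
ax=np.array([.5842,.088]); o=np.zeros((600,800,3),np.uint8)
for i,(n,(y,x)) in enumerate({'scene':(120,240),'side':(120,220)}.items()):
    im,c=grab(n); o[i*300:i*300+300,:]=0; o[:420,i*400:i*400+400]=cv2.resize(im[y:y+126,x:x+120],(400,420),interpolation=2)
    for a in(208.5,211): 
        t=np.radians(a); print(n,a,'pred jar lid',np.round(proj(c,[*(ax+.076*np.array([np.cos(t),np.sin(t)])),.137]),1))
    h=cv2.cvtColor(im,cv2.COLOR_RGB2HSV); m=cv2.inRange(h,(18,90,90),(32,255,255)); k,l,st,ce=cv2.connectedComponentsWithStats(m)
    for j in range(1,k):
        if 20<st[j,4]<1000:
            p=onz(c,*ce[j],.132)[:2]-ax
            d=onz(c,*ce[j],.017)[:2]-ax
            if np.hypot(*p)<.13 or np.hypot(*d)<.14: print(st[j],ce[j].round(1),'lid',np.hypot(*p).round(3),np.degrees(np.arctan2(p[1],p[0])).round(1)%360,'dot',np.hypot(*d).round(3),np.degrees(np.arctan2(d[1],d[0])).round(1)%360)
cv2.imwrite('pics/f.png',o[:420,:,::-1])
E
```

```text
14.775 [0.58091082 0.08742934 0.15074288] [-11.35941536  -2.39608259   9.44443575] 29.99586045742035 0.013826900446728898 xang 47.991357478387016
scene 208.5 pred jar lid [335.8 167.1]
scene 211 pred jar lid [336.5 166.2]
[282 129  11  17  63] [285.1 138.2] lid 0.068 11.7 dot 0.183 343.2
[320 135  19  18 230] [329.1 144.3] lid 0.066 274.1 dot 0.177 305.8
[261 150  19  19 267] [270.3 159.3] lid 0.079 74.5 dot 0.124 8.6
[326 162  20  20 246] [335.3 172.6] lid 0.082 201.2 dot 0.103 276.0
[279 170  15   6  25] [285.8 173.4] lid 0.073 115.4 dot 0.063 7.0
[280 176  13  10  43] [286.2 178.6] lid 0.086 121.8 dot 0.049 17.9
[283 187   7   6  22] [285.6 189.5] lid 0.114 128.8 dot 0.037 64.5
[278 192  12  17  97] [283.5 199. ] lid 0.14 131.2 dot 0.053 98.3
[306 199  12   7  54] [311.3 201.9] lid 0.137 154.7 dot 0.044 181.6
[344 210   7   6  35] [347.1 212.3] lid 0.18 177.1 dot 0.123 208.4
[301 215  28   9 134] [312.1 219.1] lid 0.182 153.8 dot 0.092 165.2
side 208.5 pred jar lid [305.8 158.5]
side 211 pred jar lid [305.8 158. ]
[281 147  14  11  99] [289.3 152.9] lid 0.052 262.8 dot 0.313 294.6
[245 149  19  26 340] [254.1 162.4] lid 0.066 60.2 dot 0.232 321.0
[299 157  16  13 173] [306.3 163.3] lid 0.08 194.9 dot 0.248 279.3
[288 180  10  15  62] [292.9 187.4] lid 0.165 136.3 dot 0.076 260.7
```

View pics/f.png

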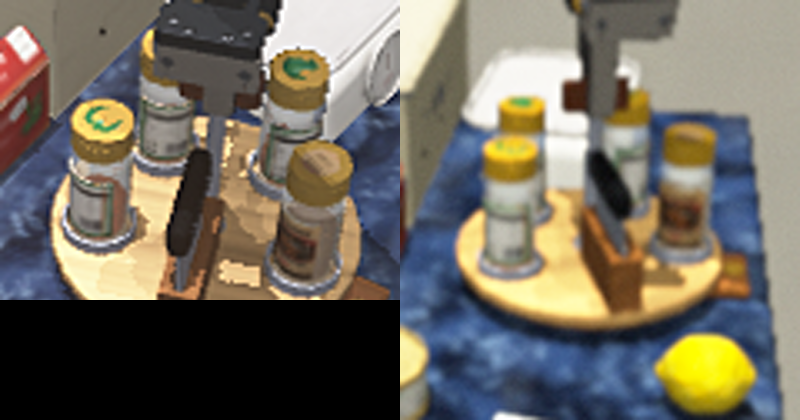

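The brown jar stands at the tongue, all the jars are upright, the scraper is in the block, and the grip on the handle reads 30 N. I'm handing the job in.

```bash
python3 -c "
from h import *
print(ctrl.finish_job())"
```

```text
the job is handed in; nothing more can be done
None
```

I handed the job in, but the system returned no verdict: the scraper is home in the block and released, the brown jar is at the front behind the brass dot by my measurements (within a few degrees), and the gripper holds the handle at 30 N.

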